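# Make up the fittings kits for a wardrobe door and a drawer

## Task

Make up two kits of cabinet fittings from the loose stock on the bench: the wardrobe door's kit (round knob, magnetic catch and coat hook) in the long tray with three compartments, and the drawer's kit (bar pull and drawer lock) in the squarish tray with two compartments. Lay each fitting flat on the floor of a compartment of its own, the same way up as it stands now; any compartment of the right tray will do. The castor is not needed: leave it, the screwdriver and the tape measure where they are.

Things in the scene. Friction and masses are not known exactly. Their poses are not given: they have to be found in the camera images.
- door_tray: Long shallow grey plastic tray, fixed to the bench, 304 mm (its x) by 100 mm (y), 16 mm high. Origin: centre of its underside, on the bench; z up. Floor and walls 4 mm thick: inner floor 4 mm above the origin, walls 12 mm above that. Two dividers (10 mm above the floor) make three compartments in a row, each 96 (x) by 92 mm inside, centred at x = -100, 0 and +100 mm, y = 0.
- drawer_tray: Squarish shallow grey plastic tray, fixed to the bench, 186 mm (its x) by 180 mm (y), 16 mm high. Origin: centre of its underside, on the bench; z up. Floor and walls 4 mm thick: inner floor 4 mm above the origin, walls 12 mm above that. One divider (10 mm above the floor) makes two long compartments side by side, each 178 (x) by 84 mm (y) inside, centred at x = 0, y = -44 and +44 mm.
- bar_pull: Steel T-bar drawer pull, loose, standing on its two feet on the bench: round bar 14 mm thick, 150 mm long along its x, its axis 33 mm above the underside, on two 12 mm posts with 26 mm round feet at x = -48 and +48 mm. Origin midway between the feet on the underside; z up. 0.17 kg. Grasp across the bar (along y) at the middle.
- knob: Round turned dark-wood cabinet knob, loose, standing on its foot on the bench: 40 mm tall, head 44 mm across at its widest (28 mm up), foot 28 mm across, neck 22 mm. Origin at the centre of its underside; z up; round about z. 0.05 kg.
- catch: Magnetic door catch, loose on the bench: white plastic block 50 mm (x) by 22 mm (y) by 22 mm high with a 4 mm thick screw ear at each end (74 mm long in x overall) and two thin steel strips along its top. Origin at the centre of its underside; z up. 0.06 kg. Grasp across its 22 mm width.
- coat_hook: Steel coat hook, loose, lying on its back plate on the bench: plate 70 (x) by 30 (y) by 5 mm; a 12 mm round stem rises at x = +18 mm and bends over along -x, axis 43 to 45 mm above the underside from x = +12 to -18 mm, ending in a 20 mm ball (top 56 mm up). Origin: centre of the plate's underside; z up. 0.12 kg. Grasp the level run across y above the plate's middle.
- drawer_lock: Steel surface-mounted drawer lock, loose, lying on its flat rectangular case on the bench: case 64 mm (x) by 40 mm (y) by 12 mm, a key cylinder 20 mm across standing up from its centre to 38 mm, and a small brass bolt sticking out 10 mm at the +x end. Origin at the centre of the case's underside; z up. 0.12 kg. Grasp the cylinder from above.
- castor: Bystander, surplus stock: small swivel castor lying wheel up on its 42 mm square steel plate, black wheel 41 mm across, about 58 mm tall in all. Origin at the centre of the plate's underside. To be left where it is.
- screwdriver: Bystander: screwdriver with black handle, 200 mm long, lying beyond one of the trays, to one side. Origin under its middle, x towards the tip. To be left where it is.
- tape_measure: Bystander: black tape measure lying on its side beyond the other tray, 72 x 66 x 36 mm, with a yellow disc on top. Origin at the centre of its underside. To be left where it is.
Things that resemble listed ones, but are neither listed nor needed, are in the scene too. Leave any green look-alike of the drawer_lock alone.

How it is judged:
At the end, for the whole second after the job is handed in: Knob, catch and hook in different compartments of the three-compartment tray, pull and lock in different compartments of the two-compartment tray; each one's origin inside its compartment, at most 4 mm above its floor, upright within 0.12 rad, slower than 0.02 m/s (((x of knob in the frame of door_tray between -0.148 and -0.052 m and y of knob in the frame of door_tray between -0.046 and 0.046 m and x of catch in the frame of door_tray between -0.048 and 0.048 m and y of catch in the frame of door_tray between -0.046 and 0.046 m and x of coat_hook in the frame of door_tray between 0.052 and 0.148 m and y of coat_hook in the frame of door_tray between -0.046 and 0.046 m) or (x of knob in the frame of door_tray between -0.148 and -0.052 m and y of knob in the frame of door_tray between -0.046 and 0.046 m and x of coat_hook in the frame of door_tray between -0.048 and 0.048 m and y of coat_hook in the frame of door_tray between -0.046 and 0.046 m and x of catch in the frame of door_tray between 0.052 and 0.148 m and y of catch in the frame of door_tray between -0.046 and 0.046 m) or (x of catch in the frame of door_tray between -0.148 and -0.052 m and y of catch in the frame of door_tray between -0.046 and 0.046 m and x of knob in the frame of door_tray between -0.048 and 0.048 m and y of knob in the frame of door_tray between -0.046 and 0.046 m and x of coat_hook in the frame of door_tray between 0.052 and 0.148 m and y of coat_hook in the frame of door_tray between -0.046 and 0.046 m) or (x of catch in the frame of door_tray between -0.148 and -0.052 m and y of catch in the frame of door_tray between -0.046 and 0.046 m and x of coat_hook in the frame of door_tray between -0.048 and 0.048 m and y of coat_hook in the frame of door_tray between -0.046 and 0.046 m and x of knob in the frame of door_tray between 0.052 and 0.148 m and y of knob in the frame of door_tray between -0.046 and 0.046 m) or (x of coat_hook in the frame of door_tray between -0.148 and -0.052 m and y of coat_hook in the frame of door_tray between -0.046 and 0.046 m and x of knob in the frame of door_tray between -0.048 and 0.048 m and y of knob in the frame of door_tray between -0.046 and 0.046 m and x of catch in the frame of door_tray between 0.052 and 0.148 m and y of catch in the frame of door_tray between -0.046 and 0.046 m) or (x of coat_hook in the frame of door_tray between -0.148 and -0.052 m and y of coat_hook in the frame of door_tray between -0.046 and 0.046 m and x of catch in the frame of door_tray between -0.048 and 0.048 m and y of catch in the frame of door_tray between -0.046 and 0.046 m and x of knob in the frame of door_tray between 0.052 and 0.148 m and y of knob in the frame of door_tray between -0.046 and 0.046 m)) and ((x of bar_pull in the frame of drawer_tray between -0.089 and 0.089 m and y of bar_pull in the frame of drawer_tray between -0.086 and -0.002 m and x of drawer_lock in the frame of drawer_tray between -0.089 and 0.089 m and y of drawer_lock in the frame of drawer_tray between 0.002 and 0.086 m) or (x of drawer_lock in the frame of drawer_tray between -0.089 and 0.089 m and y of drawer_lock in the frame of drawer_tray between -0.086 and -0.002 m and x of bar_pull in the frame of drawer_tray between -0.089 and 0.089 m and y of bar_pull in the frame of drawer_tray between 0.002 and 0.086 m)) and z of knob in the frame of door_tray between 0 and 0.008 m and angle between each of knob, catch, coat_hook, bar_pull, drawer_lock's own z axis and vertical below 0.12 rad and linear speed of each of knob, catch, coat_hook, bar_pull, drawer_lock below 0.02 m/s and z of catch in the frame of door_tray between 0 and 0.008 m and z of coat_hook in the frame of door_tray between 0 and 0.008 m and z of bar_pull in the frame of drawer_tray between 0 and 0.008 m and z of drawer_lock in the frame of drawer_tray between 0 and 0.008 m); the robot touches nothing.
It fails at once if the castor is moved by more than 20 mm (distance of castor from where it was at the start of the episode above 0.02 m).
It fails at once if the screwdriver is moved by more than 20 mm (distance of screwdriver from where it was at the start of the episode above 0.02 m).
It fails at once if the tape measure is moved by more than 20 mm (distance of tape_measure from where it was at the start of the episode above 0.02 m).
It also fails if it takes over 109 s, if anything falls off the work surface, if the arm or the gripper's body presses on something with over 40 N, if the wrist force passes 120 N, or if a joint passes its speed limit or range.

## Robot

A 7-joint arm with a two-finger parallel gripper is mounted at the origin on the work surface. World frame = base frame: x ahead of the robot, y to its left, z up, the work surface at z = 0. Lengths are in m, angles in rad, forces in N, time in s.
With the tool pointing down it reaches from about 0.35 to 0.9 m from the base axis. Payload 19.9 kg.
Tool frame: the origin (TCP) lies midway between the tips of the shut fingers; the grasp point (between the pads) lies arm.pinch_z behind it (arm.pinch_z is the distance from the TCP to the grasp point, in m); z points along the fingers, y is the line along which they close (so a half turn about z gives the same grasp; the last joint's range is limited). The gripper opens to 85 mm and grips with 20 to 120 N. Pads are 22 mm wide; open, the fingers measure 114 mm over their backs; the gripper's body (76 mm by 85 mm) begins 54 mm behind the grasp point. The pads swing forward as they close: fully open they stand 13 mm farther back than shut.
Start: joints at [1.147, 0.417, -0.01, 1.614, 0.005, 1.111, -0.053], TCP at [0.233, -0.58, 0.201] pointing down, gripper open.
Joint ranges: [-2.81, 2.81], [-0.39, 2.02], [-1.27, 1.25], [0.06, 2.57], [-1.19, 4.33], [0.19, 2], [-2.82, 2.82]. Speed limits (rad/s): [1.89, 1.89, 2.39, 2.39, 3.01, 3.01, 3.01].

## Interface

Orientations are given as a unit quaternion [w, x, y, z].
In Python, from station import read_state, vision, job, arm gives the robot as it stands.
- The arm moves only by the tool nudge_tcp, called in YAML: its name, and indented under it one key for each argument. Schema: {"type":"object","properties":{"plan":{"type":"string"},"squeeze":{"type":"number"},"only":{"type":"string"},"quiet":{"type":"boolean"},"lines":{"type":"string"}},"required":["plan"],"additionalProperties":false}. plan is a string of 1 to 20 rows, one to a line, with the numbers parted by spaces; each row has 7 numbers: the finger opening in m, then dx, dy, dz in normalised numbers (1 is 0.3 m), then a rotation vector rx, ry, rz in a scale on which 1.0 is pi/2 rad; each row shifts and turns the commanded pose from where the row before left it, along the tool's axes as they then stand; what a row does not reach is not made up. A row lasts 1/8 s, in which the tool goes at most 0.0625 m and 0.188 rad, less where a joint would pass 70% of its speed; a pose out of reach is approached as far as the arm can. The fingers move at their own pace and stop on an object; squeeze is the grip in N (left out, the last holds). Time passes only in rows, so rows that do not move let the fingers close. The tool returns the time, the measured TCP pose, the force, the opening and the grip force at its end. only (a regular expression) keeps the lines of the reply that match it, lines (a string "A,B") keeps lines A to B, and quiet returns only ok. Input that does not fit is refused with a message, and nothing moves.
- read_state(): the state, without advancing time (a new reading comes with each control period).
- vision.get_image(name): name is "side" or "top"; returns (picture, depth): 400x640x3 uint8, blue, green, red; 400x640 float32, m along the optical axis (not along the pixel's ray), 0 where there is no reading.
- vision.get_calibration(name): a dict with "K" (3x3 intrinsics, pixels), "pose" (4x4, takes a point from camera to world coordinates). Camera axes: x right, y up, looking along -z (the intrinsics and any distortion apply to the point x, -y, -z); pixel columns grow to the right and rows downward; lengths in m; the calibration is good to about 2 mm. A picture is of the moment at which its call begins. get_calibration takes no time and is no camera call.
- job.hand_in(): hands the job in; it is judged then, once.
The state is a dict: "clock": time; "joint_positions": joint angles; "qd": joint speeds; "effort": joint torques, N m; "eef_pos": TCP position; "tool_rot": TCP orientation; "wrist_force": force on the tool from outside, world axes, zero at the start; "wrist_torque": the same for the moment, N m; "opening": finger opening in m; "finger_force": force on a finger pad.
Only numpy, scipy, OpenCV 4.12 (cv2) and the standard library are available. Lean on these libraries where they do the work, as an engineer would, in place of code of your own. Each camera call takes 0.05 s, during which the arm holds its last target. There are 200 camera calls.

## Working session

There is one attempt and no reset: what is moved stays moved. The work goes in short steps, Python scripts to look and compute and a tool call to move; the robot and the scene stay as the last step left them, time stands still between calls to the robot, and variables do not carry over. Pictures are saved under pics/ and viewed, at most 15 in all, crops included, and the job is handed in when it is done.

```bash
mkdir -p pics; ls; cat > h.py <<'E'
import numpy as np, cv2
from station import read_state, vision, job, arm
from scipy.spatial.transform import Rotation as R
def grab(name,tag):
    im,d=vision.get_image(name); cv2.imwrite(f'pics/{tag}.png',im); np.save(f'pics/{tag}.npy',d); return im,d
def cloud(name,d):
    c=vision.get_calibration(name);K=np.array(c['K']);P=np.array(c['pose'])
    v,u=np.mgrid[:d.shape[0],:d.shape[1]]
    p=np.stack([(u-K[0,2])/K[0,0]*d,-(v-K[1,2])/K[1,1]*d,-d],-1)
    w=p@P[:3,:3].T+P[:3,3]; w[d<=0]=np.nan
    return w
E
python3 - <<'E'
from h import *
for n in('top','side'):
    grab(n,n+'0'); print(vision.get_calibration(n))
print(read_state(),arm.pinch_z)
E
```

```text
pics
{'K': array([[503.79422805,   0.        , 318.9524398 ],
       [  0.        , 503.79422805, 193.97471129],
       [  0.        ,   0.        ,   1.        ]]), 'pose': array([[-0.01673421,  0.9878952 , -0.15421754,  0.31871954],
       [-0.99982218, -0.01519222,  0.01117198,  0.01770899],
       [ 0.00869384,  0.15437707,  0.98797375,  1.69883391],
       [ 0.        ,  0.        ,  0.        ,  1.        ]])}
{'K': array([[509.51990336,   0.        , 320.37768338],
       [  0.        , 509.51990336, 194.72277061],
       [  0.        ,   0.        ,   1.        ]]), 'pose': array([[-0.95126824,  0.1996393 , -0.23501679,  0.25516922],
       [-0.30797551, -0.57681084,  0.75659788,  1.04042651],
       [ 0.01548644,  0.79210694,  0.61018584,  0.8870961 ],
       [ 0.        ,  0.        ,  0.        ,  1.        ]])}
{'clock': 0.1, 'joint_positions': array([ 1.14645418,  0.41795271, -0.01028818,  1.61412483,  0.00473408,
        1.11069204, -0.05299651]), 'qd': array([-0.00054094, -0.00169955, -0.00051029, -0.00064291, -0.00042842,
        0.00195883, -0.00077821]), 'effort': array([ 1.45687343e-03, -8.65810990e+01,  6.79985136e-01, -4.35632801e+01,
        1.91444065e-02,  5.01814939e-03, -4.47485888e-05]), 'eef_pos': array([ 0.23331267, -0.57943757,  0.20009438]), 'tool_rot': array([-5.51658526e-04,  9.81733449e-01,  1.90260615e-01, -1.70326774e-04]), 'wrist_force': array([ 0.20402411, -0.12888766, -0.70327984]), 'wrist_torque': array([ 0.01019619, -0.0433926 , -0.00803327]), 'finger_force': 0.0, 'opening': 0.08562683667096223} 0.0187
```

View pics/top0.png

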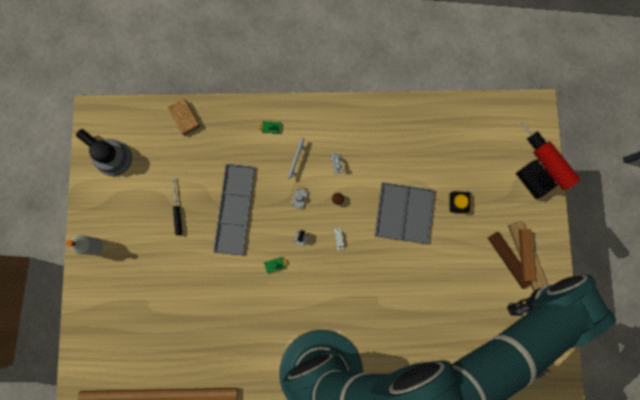

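View pics/side0.png

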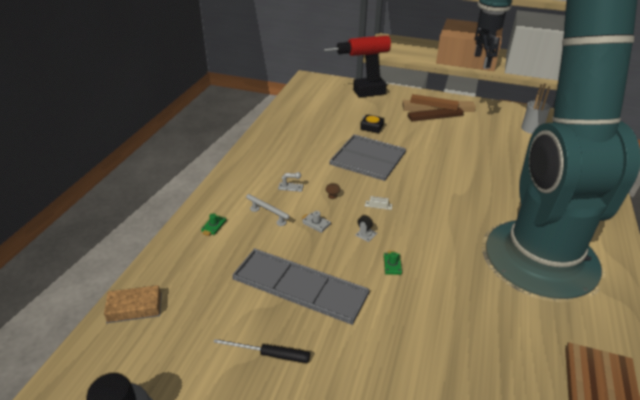

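Top view: bar pull (298,158), hook (339,163), lock (300,198), knob (338,199), castor (300,238), catch (340,238). The door tray is at (236,210) and the drawer tray at (406,213). Possible mix-ups: the green lock look-alikes at (271,127) and (276,265) against the grey lock at (300,198), and the castor at (300,238) against the knob at (338,199). By the description I choose the grey lock and the brown knob. Next are close crops to confirm.

```bash
python3 - <<'E'
from h import *
t=cv2.imread('pics/top0.png');s=cv2.imread('pics/side0.png')
cv2.imwrite('pics/tc.png',cv2.resize(t[135:260,275:365],None,fx=4.8,fy=4.8,interpolation=cv2.INTER_CUBIC))
cv2.imwrite('pics/sc.png',cv2.resize(s[160:250,240:400],None,fx=5,fy=5,interpolation=cv2.INTER_CUBIC))
for n in('top','side'):
    w=cloud(n,np.load(f'pics/{n}0.npy')); print(n, 'table z',np.nanmedian(w[170:230,260:290,2] if n=='top' else w[225:240,320:350,2]))
    W=w; z=W[...,2]; m=((z>.008)&(z<.09)&(W[...,0]>.3)&(W[...,0]<.95)&(abs(W[...,1])<.4)).astype(np.uint8)
    k,l,st,c=cv2.connectedComponentsWithStats(m)
    for i in range(1,k):
        if st[i,4]<12: continue
        p=W[l==i]; r=cv2.minAreaRect(p[:,:2].astype(np.float32)*1000)
        q=p[p[:,2]>p[:,2].max()-.012]
        print(c[i].round(),st[i,4],'mean',p.mean(0).round(3),'rect',np.round(r[0]),np.round(r[1]),round(r[2]),'zmax',p[:,2].max().round(3),'topmean',q.mean(0).round(3))
E
```

```text
top table z 0.0004693552916192889
[270. 126.] 189 mean [0.82  0.164 0.018] rect [823. 168.] [74. 45.] 84 zmax 0.048 topmean [0.822 0.161 0.04 ]
[295. 157.] 187 mean [0.705 0.078 0.037] rect [705.  81.] [ 22. 149.] 73 zmax 0.05 topmean [0.701 0.079 0.041]
[336. 161.] 87 mean [ 0.689 -0.062  0.038] rect [694. -63.] [63. 28.] 7 zmax 0.06 topmean [ 0.68  -0.064  0.053]
[234. 200.] 466 mean [0.565 0.287 0.014] rect [543. 287.] [106. 295.] 84 zmax 0.03 topmean [0.573 0.29  0.021]
[411. 201.] 273 mean [ 0.553 -0.313  0.014] rect [ 517. -287.] [181. 188.] 81 zmax 0.028 topmean [ 0.552 -0.312  0.019]
[299. 197.] 210 mean [0.573 0.067 0.017] rect [575.  68.] [43. 77.] 72 zmax 0.046 topmean [0.571 0.067 0.039]
[337. 198.] 130 mean [ 0.564 -0.062  0.036] rect [565. -61.] [40. 41.] 89 zmax 0.047 topmean [ 0.564 -0.061  0.039]
[379. 223.] 82 mean [ 0.481 -0.201  0.015] rect [ 493. -218.] [ 53. 119.] 82 zmax 0.024 topmean [ 0.476 -0.2    0.017]
[400. 232.] 52 mean [ 0.449 -0.271  0.013] rect [ 451. -276.] [34. 70.] 55 zmax 0.022 topmean [ 0.448 -0.271  0.014]
[234. 233.] 13 mean [0.456 0.284 0.011]
[... 1316 characters left out ...]
.043 topmean [0.7   0.078 0.037]
[379. 201.] 160 mean [ 0.429 -0.061  0.019] rect [429. -66.] [49. 29.] 6 zmax 0.027 topmean [ 0.429 -0.063  0.021]
[316. 220.] 290 mean [0.568 0.068 0.017] rect [573.  64.] [43. 76.] 70 zmax 0.042 topmean [0.568 0.067 0.036]
[213. 223.] 296 mean [0.817 0.167 0.017] rect [820. 164.] [79. 42.] 88 zmax 0.042 topmean [0.819 0.162 0.037]
[365. 224.] 259 mean [0.437 0.067 0.037] rect [439.  62.] [26. 40.] 75 zmax 0.061 topmean [0.438 0.063 0.054]
[302. 284.] 1188 mean [0.531 0.289 0.013] rect [536. 285.] [105. 305.] 83 zmax 0.021 topmean [0.531 0.289 0.014]
[392. 262.] 346 mean [0.346 0.156 0.017] rect [348. 146.] [40. 79.] 17 zmax 0.041 topmean [0.346 0.152 0.037]
```

View pics/tc.png

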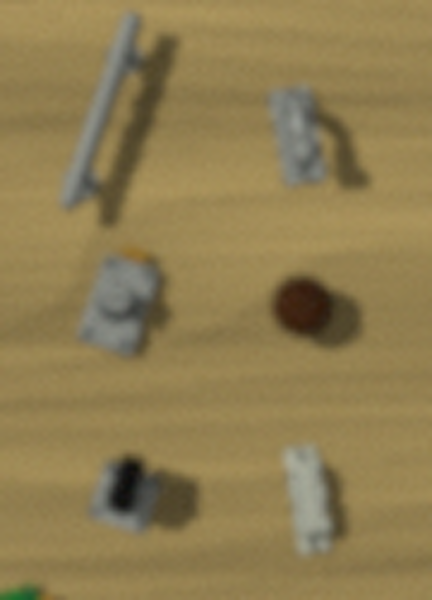

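View pics/sc.png

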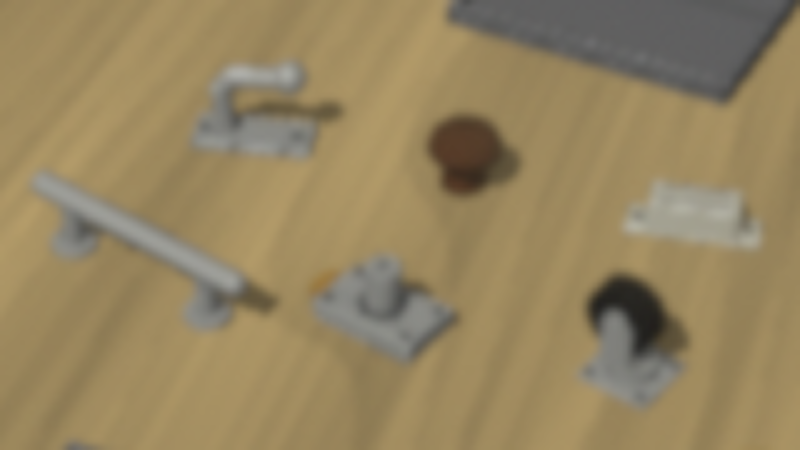

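The crops confirm the choices: grey lock with brass bolt, brown knob, white catch, and hook with its stem at +x. The castor is at crop pixel (125,490). Next I'll refine the tray poses by projecting the rims.

```bash
cat >> h.py <<'E'
def plane(name,uv,z):
    c=vision.get_calibration(name);K=np.array(c['K']);P=np.array(c['pose'])
    uv=np.atleast_2d(uv).astype(float)
    r=np.c_[(uv[:,0]-K[0,2])/K[0,0],-(uv[:,1]-K[1,2])/K[1,1],-np.ones(len(uv))]@P[:3,:3].T
    return P[:3,3]+r*((z-P[2,3])/r[:,2])[:,None]
def go(x,y,z,psi):
    s=read_state();p=s['eef_pos'];q=s['tool_rot'];r=R.from_quat([q[1],q[2],q[3],q[0]])
    t=r.as_matrix();print('t',round(s['clock'],2),'pos',p.round(4),'psi',round(float(np.arctan2(t[1,0],t[0,0])),4),'open',round(s['opening'],4),'tilt',t[:2,2].round(4))
    tgt=R.from_matrix([[np.cos(psi),np.sin(psi),0],[np.sin(psi),-np.cos(psi),0],[0,0,-1]])
    d=np.array([x,y,z])-p
    print('  trans first (tool):',(t.T@d).round(4),'rotvec',(r.inv()*tgt).as_rotvec().round(4),'| if rot first:',(tgt.as_matrix().T@d).round(4))
E
python3 - <<'E'
from h import *
for n,seeds in(('top',[(225,210),(392,212)]),('side',[(300,285),(368,156)])):
    im=cv2.imread(f'pics/{n}0.png'); h=cv2.cvtColor(im,cv2.COLOR_BGR2HSV)
    m=((h[...,1]<60)&(h[...,2]<125)).astype(np.uint8)
    m=cv2.morphologyEx(m,cv2.MORPH_CLOSE,np.ones((5,5),np.uint8))
    k,l,st,c=cv2.connectedComponentsWithStats(m)
    for s in seeds:
        i=l[s[1],s[0]]; v,u=np.where(l==i)
        w=plane(n,np.c_[u,v],.014)[:,:2]; r=cv2.minAreaRect((w*1000).astype(np.float32))
        print(n,st[i],'mean',w.mean(0).round(4),np.round(r[0],1),np.round(r[1],1),round(r[2],1))
# divider of drawer tray & others: eyeball later
go(.703,.078,.16,0)
E
```

```text
top [ 214  164   41   91 2629] mean [0.5336 0.2849] [535.8 284.1] [100.3 301.6] 82.7
top [ 375  183   59   61 2896] mean [ 0.5129 -0.2885] [ 513.6 -288.3] [181.  183.8] 80.8
side [ 233  249  136   75 4801] mean [0.5289 0.2925] [535.1 289.6] [110.3 305.6] 82.8
side [ 330  135   76   45 2074] mean [ 0.5116 -0.2766] [ 513.3 -281.5] [198.7 188.4] 80.7
t 0.1 pos [ 0.2333 -0.5794  0.2001] psi 0.3829 open 0.0856 tilt [-0.0005  0.001 ]
  trans first (tool): [ 0.6813 -0.4343  0.0405] rotvec [-1.100e-03  3.000e-04  3.829e-01] | if rot first: [ 0.4697 -0.6574  0.0401]
```

Careful with the scale: shifts go in shares of 0.3 m and turns go in shares of pi/2 rad. That gives: -0.0404 m / 0.3 = -0.1347, 0.0223 m / 0.3 = 0.0743, 0.12 rad / 1.5708 = 0.0764.

nudge_tcp:
  plan: "0.05 0 0 0 0 0 0.0764\n0.05 0 0 0 0 0 0.0764\n0.05 0.0743 -0.1347 0 0 0 0\n0.05 0.0743 -0.1347 0 0 0 0\n0.05 0.0743 -0.1347 0 0 0 0\n0.05 0.0743 -0.1347 0 0 0 0\n0.05 0.0743 -0.1347 0 0 0 0\n0.05 0.0743 -0.1347 0 0 0 0\n0.05 0.0743 -0.1347 0 0 0 0\n0.05 0.0743 -0.1347 0 0 0 0\n0.05 0.0743 -0.1347 0 0 0 0\n0.05 0.0743 -0.1347 0 0 0 0\n0.05 0.0743 -0.1347 0 0 0 0\n0.05 0.0743 -0.1347 0.1 0 0 0\n0.05 0 0 0.1 0 0 0\n0.05 0 0 0 0 0 0"
  squeeze: 40

```text
clock: 2.1
eef_pos: [0.428, -0.0614, 0.1393]
tool_rot: [-0.001, 0.997, 0.072, -0.002]
wrist_force: [-0.4, 0.5, 1.8]
opening: 0.0499
finger_force: 0.0
```

```bash
python3 -c "
from h import *
go(.4305,-.062,.006,.14)"
```

```text
t 2.1 pos [ 0.428  -0.0614  0.1393] psi 0.1436 open 0.0499 tilt [-0.0038  0.001 ]
  trans first (tool): [0.0029 0.0011 0.1333] rotvec [-0.0015  0.0036  0.0036] | if rot first: [0.0024 0.0009 0.1333]
```

To row units: -0.04 m / 0.3 = -0.1333, 0.033 m / 0.3 = 0.11.

nudge_tcp:
  plan: "0.05 0.0067 0.0033 0.1333 0 0 0\n0.05 0 0 0.1333 0 0 0\n0.05 0 0 0.11 0 0 0\n0.05 0 0 0.0667 0 0 0\n0.05 0 0 0 0 0 0\n0.0 0 0 0 0 0 0\n0 0 0 0 0 0 0\n0 0 0 0 0 0 0\n0 0 0 0 0 0 0\n0 0 0 -0.0333 0 0 0\n0 0 0 -0.1333 0 0 0\n0 0 0 -0.1333 0 0 0\n0 0 0 -0.1333 0 0 0\n0 0 0 0 0 0 0"
  squeeze: 40

```text
clock: 3.85
eef_pos: [0.4329, -0.0627, 0.1408]
tool_rot: [0.001, 0.997, 0.071, 0.002]
wrist_force: [-0.7, -0.3, -0.4]
opening: -0.0001
finger_force: 0.0
```

```bash
python3 -c "
from h import *
c,s=np.cos(-.126),np.sin(-.126)
print([(.535+c*a,.285+s*a) for a in(-.1,0,.1)])
go(.4358,.2976,.136,-.126)"
```

```text
[(np.float64(0.43579275035820697), np.float64(0.2975666868549729)), (np.float64(0.535), np.float64(0.285)), (np.float64(0.6342072496417931), np.float64(0.27243331314502706))]
t 3.85 pos [ 0.4329 -0.0627  0.1408] psi 0.1427 open -0.0001 tilt [ 0.0049 -0.0012]
  trans first (tool): [ 0.0541 -0.3562  0.0043] rotvec [ 0.0013 -0.0049  0.2687] | if rot first: [-0.0424 -0.3578  0.0048]
```

```bash
python3 - <<'E'
from h import *
im,d=grab('side','s1')
cv2.imwrite('pics/s1c.png',cv2.resize(im[120:270,300:460],None,fx=4,fy=4,interpolation=cv2.INTER_CUBIC))
E
```

```text
(no output)
```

View pics/s1c.png

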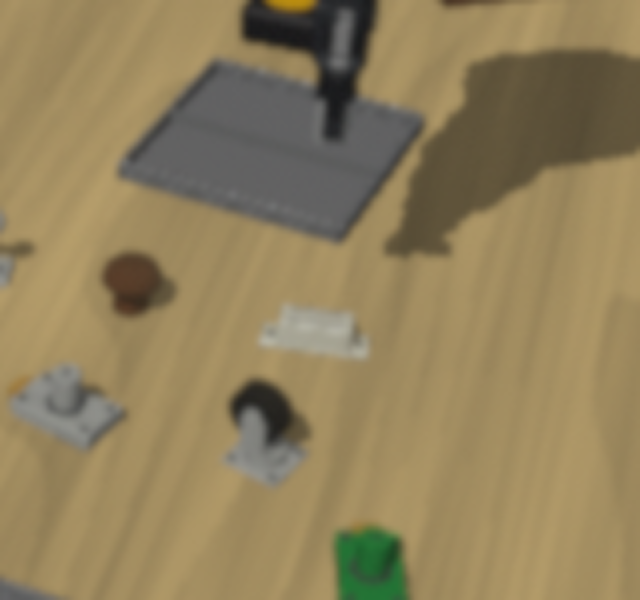

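The catch is untouched at side pixel (379,202), so the fingers probably closed too late. I'll repeat the grasp and check the grip before lifting.

To row units: 0.04 m / 0.3 = 0.1333, 0.034 m / 0.3 = 0.1133.

nudge_tcp:
  plan: "0.05 -0.0067 0 0 0 0 0\n0.05 0 0 0 0 0 0\n0.05 0 0 0 0 0 0\n0.05 0 0 0.1333 0 0 0\n0.05 0 0 0.1333 0 0 0\n0.05 0 0 0.1133 0 0 0\n0.05 0 0 0.0667 0 0 0\n0.05 0 0 0 0 0 0"
  squeeze: 40

```text
clock: 4.9
eef_pos: [0.4284, -0.0624, 0.0025]
tool_rot: [-0.001, 0.997, 0.072, -0.001]
wrist_force: [0.2, -0.3, 0.0]
opening: 0.0498
finger_force: 0.0
```

nudge_tcp:
  plan: "0.0 0 0 0 0 0 0\n0 0 0 0 0 0 0\n0 0 0 0 0 0 0"

```text
clock: 5.28
eef_pos: [0.4298, -0.0629, 0.0043]
tool_rot: [0.0, 0.997, 0.071, 0.0]
wrist_force: [-0.4, 0.9, -0.1]
opening: 0.0002
finger_force: 0.0
```

nudge_tcp:
  plan: "0 0 0 0 0 0 0\n0 0 0 0 0 0 0"

```text
clock: 5.52
eef_pos: [0.4295, -0.0628, 0.0038]
tool_rot: [0.0, 0.997, 0.071, 0.0]
wrist_force: [-0.3, -0.1, -0.1]
opening: -0.0002
finger_force: 0.0
```

```bash
python3 - <<'E'
from h import *
im,d=grab('side','s2'); it,dt=grab('top','t2')
a=cv2.resize(im[120:270,300:460],None,fx=3,fy=3,interpolation=cv2.INTER_CUBIC)
b=cv2.resize(it[170:290,270:370],None,fx=3,fy=3.75,interpolation=cv2.INTER_CUBIC)
cv2.imwrite('pics/s2c.png',np.hstack([a,b]))
E
```

```text
(no output)
```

View pics/s2c.png

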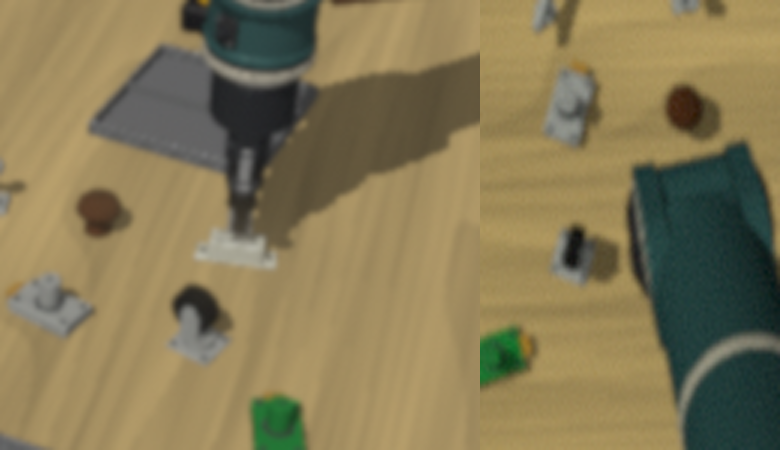

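The closed fingers are just behind the catch on its −y side, at crop pixel (240,225). I'll measure the fingers' true position from depth to get the offset.

```bash
python3 - <<'E'
from h import *
w=cloud('side',np.load('pics/s2.npy'))
for v in range(160,212,3):
    print(v,[tuple(np.round(w[v,u]*1000).astype(int)) for u in (374,379,383,388)])
E
```

```text
160 [(np.int64(448), np.int64(-34), np.int64(168)), (np.int64(433), np.int64(-24), np.int64(177)), (np.int64(423), np.int64(-25), np.int64(179)), (np.int64(412), np.int64(-29), np.int64(179))]
163 [(np.int64(488), np.int64(-265), np.int64(2)), (np.int64(433), np.int64(-27), np.int64(167)), (np.int64(422), np.int64(-22), np.int64(172)), (np.int64(411), np.int64(-30), np.int64(170))]
166 [(np.int64(485), np.int64(-249), np.int64(2)), (np.int64(432), np.int64(-27), np.int64(157)), (np.int64(422), np.int64(-26), np.int64(160)), (np.int64(416), np.int64(-69), np.int64(134))]
169 [(np.int64(479), np.int64(-224), np.int64(8)), (np.int64(431), np.int64(-22), np.int64(151)), (np.int64(422), np.int64(-30), np.int64(148)), (np.int64(412), np.int64(-49), np.int64(138))]
172 [(np.int64(477), np.int64(-216), np.int64(3)), (np.int64(430), np.int64(-21), np.int64(143)), (np.int64(420), np.int64(-24), np.int64(143)), (np.int64(411), np.int64(-49), np.int64(129))]
175 [(np.int64(472), np.int64(-194), np.int64(8)), (np.int64(430), np.int64(-29), np.int64(129)), (np.int64(419), np.int64(-21), np.int64(1
[... 1735 characters left out ...]
416), np.int64(-57), np.int64(22)), (np.int64(407), np.int64(-91), np.int64(-1))]
205 [(np.int64(440), np.int64(-57), np.int64(6)), (np.int64(426), np.int64(-55), np.int64(10)), (np.int64(415), np.int64(-59), np.int64(10)), (np.int64(403), np.int64(-71), np.int64(5))]
208 [(np.int64(438), np.int64(-50), np.int64(0)), (np.int64(425), np.int64(-55), np.int64(1)), (np.int64(415), np.int64(-61), np.int64(-2)), (np.int64(401), np.int64(-59), np.int64(4))]
211 [(np.int64(435), np.int64(-38), np.int64(0)), (np.int64(422), np.int64(-40), np.int64(2)), (np.int64(412), np.int64(-46), np.int64(0)), (np.int64(399), np.int64(-54), np.int64(-2))]<stdin>:4: RuntimeWarning: invalid value encountered in cast
```

```bash
python3 - <<'E'
from h import *
P=vision.get_calibration('side')['pose'][:3,3]
for uv in((383.2,154.5),(379.3,198.3)):
    w=plane('side',uv,0)[0]
    for y in(-.050,-.063,-.075):
        print(uv,(P+(w-P)*(y-P[1])/(w[1]-P[1])).round(4))
w=cloud('side',np.load('pics/s1.npy'))
for v in (140,145,148,151,153,155): print(v,[tuple(np.round(w[v,u]*1000,0)) for u in(380,383,386)])
E
```

```text
(383.2, 154.5) [ 0.4284 -0.05    0.1787]
(383.2, 154.5) [ 0.4305 -0.063   0.1703]
(383.2, 154.5) [ 0.4324 -0.075   0.1625]
(379.3, 198.3) [ 0.4262 -0.05    0.0377]
(379.3, 198.3) [ 0.4282 -0.063   0.0276]
(379.3, 198.3) [ 0.4301 -0.075   0.0182]
140 [(np.float64(434.0), np.float64(-12.0), np.float64(243.0)), (np.float64(427.0), np.float64(-14.0), np.float64(243.0)), (np.float64(419.0), np.float64(-7.0), np.float64(248.0))]
145 [(np.float64(440.0), np.float64(-56.0), np.float64(201.0)), (np.float64(431.0), np.float64(-48.0), np.float64(208.0)), (np.float64(421.0), np.float64(-33.0), np.float64(219.0))]
148 [(np.float64(439.0), np.float64(-57.0), np.float64(192.0)), (np.float64(430.0), np.float64(-49.0), np.float64(199.0)), (np.float64(423.0), np.float64(-52.0), np.float64(198.0))]
151 [(np.float64(439.0), np.float64(-57.0), np.float64(183.0)), (np.float64(430.0), np.float64(-51.0), np.float64(188.0)), (np.float64(424.0), np.float64(-61.0), np.float64(184.0))]
153 [(np.float64(436.0), np.float64(-43.0), np.float64(186.0)), (np.float64(429.0), np.float64(-48.0), np.float64(185.0)), (np.float64(423.0), np.float64(-58.0), np.float64(180.0))]
155 [(np.float64(437.0), np.float64(-56.0), np.float64(172.0)), (np.float64(430.0), np.float64(-57.0), np.float64(172.0)), (np.float64(423.0), np.float64(-59.0), np.float64(173.0))]
```

The images put the true fingertips about 27 mm above the reported TCP z, in free air as well. I'll descend further, stepping gently and watching the wrist force.

To row units: 0.008 m / 0.3 = 0.0267.

nudge_tcp:
  plan: "0.05 0 0 0 0 0 0\n0.05 0 0 0 0 0 0\n0.05 0 0 0 0 0 0\n0.05 0 0 0.0267 0 0 0\n0.05 0 0 0.0267 0 0 0\n0.05 0 0 0 0 0 0"
  squeeze: 40

```text
clock: 6.38
eef_pos: [0.4289, -0.0626, -0.0131]
tool_rot: [-0.0, 0.997, 0.071, -0.001]
wrist_force: [-0.0, -0.0, -0.1]
opening: 0.0504
finger_force: 0.0
```

nudge_tcp:
  plan: "0.0 0 0 0 0 0 0\n0 0 0 0 0 0 0\n0 0 0 0 0 0 0\n0 0 0 0 0 0 0"

```text
clock: 6.88
eef_pos: [0.4295, -0.0628, -0.0121]
tool_rot: [0.0, 0.997, 0.071, 0.0]
wrist_force: [-2.3, 1.3, 6.7]
opening: 0.0203
finger_force: 39.2
```

To row units: -0.04 m / 0.3 = -0.1333, -0.02 m / 0.3 = -0.0667.

nudge_tcp:
  plan: "0 0 0 -0.0333 0 0 0\n0 0 0 -0.1333 0 0 0\n0 0 0 -0.1333 0 0 0\n0 0 0 -0.0667 0 0 0\n0 0 0 0 0 0 0"

```text
clock: 7.5
eef_pos: [0.4303, -0.0631, 0.0993]
tool_rot: [0.001, 0.997, 0.071, 0.001]
wrist_force: [-0.0, 0.5, -0.1]
opening: 0.0202
finger_force: 39.3
```

```bash
python3 -c "
from h import *
grab('side','s3');grab('top','t3')
im=cv2.imread('pics/s3.png');cv2.imwrite('pics/s3c.png',cv2.resize(im[100:230,300:460],None,fx=4,fy=4,interpolation=cv2.INTER_CUBIC))
go(.4358,.2976,.11,-.126)"
```

```text
t 7.6 pos [ 0.4292 -0.0629  0.0975] psi 0.1427 open 0.0203 tilt [-0.0001 -0.0001]
  trans first (tool): [ 0.0577 -0.3559 -0.0125] rotvec [1.000e-04 1.000e-04 2.687e-01] | if rot first: [-0.0388 -0.3585 -0.0125]
```

View pics/s3c.png

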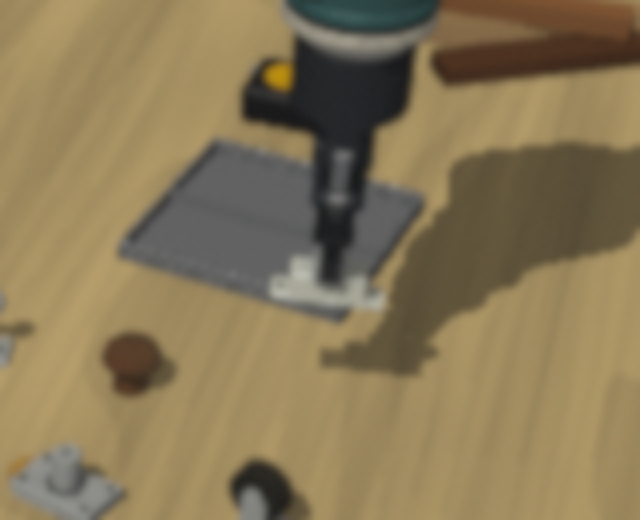

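The catch is held level, about 110 mm up. Moving it to the −100 compartment.

To row units: -0.0448 m / 0.3 = -0.1493, -0.005 m / 0.3 = -0.0167, 0.134 rad / 1.5708 = 0.0853.

nudge_tcp:
  plan: "0 0 0 0 0 0 0.0853\n0 0 0 0 0 0 0.0853\n0 -0.0167 -0.1493 0 0 0 0\n0 -0.0167 -0.1493 0 0 0 0\n0 -0.0167 -0.1493 0 0 0 0\n0 -0.0167 -0.1493 0 0 0 0\n0 -0.0167 -0.1493 0 0 0 0\n0 -0.0167 -0.1493 0 0 0 0\n0 -0.0167 -0.1493 0 0 0 0\n0 -0.0167 -0.1493 0 0 0 0\n0 0 0 0 0 0 0"

```text
clock: 8.98
eef_pos: [0.433, 0.301, 0.0965]
tool_rot: [-0.0, 0.998, -0.06, -0.001]
wrist_force: [-0.2, -1.2, -0.3]
opening: 0.0198
finger_force: 39.4
```

```bash
python3 -c "
from h import *
go(.4325,.2976,-.006,-.126)"
```

```text
t 8.97 pos [0.433  0.301  0.0965] psi -0.1208 open 0.0198 tilt [-0.0022  0.001 ]
  trans first (tool): [1.000e-04 3.500e-03 1.025e-01] rotvec [-0.0007  0.0023  0.0052] | if rot first: [-1.000e-04  3.400e-03  1.025e-01]
```

To row units: 0.04 m / 0.3 = 0.1333, 0.003 m / 0.3 = 0.01.

nudge_tcp:
  plan: "0 0 0.01 0.1333 0 0 0\n0 0 0 0.1167 0 0 0\n0 0 0 0.06 0 0 0\n0 0 0 0.02 0 0 0\n0 0 0 0 0 0 0\n0 0 0 0 0 0 0"

```text
clock: 9.72
eef_pos: [0.4347, 0.2952, -0.0003]
tool_rot: [-0.0, 0.998, -0.063, 0.001]
wrist_force: [-0.0, 1.2, -1.8]
opening: 0.02
finger_force: 39.4
```

nudge_tcp:
  plan: "0 0 0 0.0067 0 0 0\n0 0 0 0.005 0 0 0\n0 0 0 0 0 0 0"

```text
clock: 10.1
eef_pos: [0.4341, 0.2948, -0.0048]
tool_rot: [0.0, 0.998, -0.063, -0.0]
wrist_force: [-0.4, -0.2, -0.8]
opening: 0.02
finger_force: 39.4
```

To row units: 0.002 m / 0.3 = 0.0067.

nudge_tcp:
  plan: "0 0 0 0.0067 0 0 0\n0 0 0 0 0 0 0"

```text
clock: 10.35
eef_pos: [0.4341, 0.2948, -0.007]
tool_rot: [0.0, 0.998, -0.063, -0.0]
wrist_force: [0.7, 0.8, -0.5]
opening: 0.0204
finger_force: 39.4
```

nudge_tcp:
  plan: "0.045 0 0 0 0 0 0\n0.045 0 0 0 0 0 0\n0.045 0 0 0 0 0 0\n0.045 0 0 -0.0667 0 0 0\n0.065 0 0 -0.1333 0 0 0\n0.065 0 0 -0.1667 0 0 0\n0.065 0 0 0 0 0 0"

```text
clock: 11.22
eef_pos: [0.4357, 0.296, 0.1065]
tool_rot: [-0.001, 0.998, -0.063, 0.002]
wrist_force: [0.1, -1.0, -0.7]
opening: 0.0649
finger_force: 0.0
```

```bash
python3 -c "
from h import *
go(.562,-.061,.10,-.1)"
```

```text
t 11.22 pos [0.4357 0.296  0.1065] psi -0.1254 open 0.0649 tilt [0.0048 0.0027]
  trans first (tool): [0.1699 0.3384 0.0062] rotvec [-0.0032 -0.0045 -0.0253] | if rot first: [0.1613 0.3426 0.0065]
```

To row units: 0.0423 m / 0.3 = 0.141, 0.0212 m / 0.3 = 0.0707.

nudge_tcp:
  plan: "0.07 0.0707 0.141 0 0 0 0\n0.07 0.0707 0.141 0 0 0 0\n0.07 0.0707 0.141 0 0 0 0\n0.07 0.0707 0.141 0 0 0 0\n0.07 0.0707 0.141 0 0 0 0\n0.07 0.0707 0.141 0 0 0 0\n0.07 0.0707 0.141 0 0 0 0\n0.07 0.0707 0.141 0 0 0 0\n0.07 0 0 0 0 0 0"

```text
clock: 12.35
eef_pos: [0.5603, -0.066, 0.1022]
tool_rot: [0.0, 0.998, -0.065, -0.0]
wrist_force: [-0.4, 0.9, -1.1]
opening: 0.0702
finger_force: 0.0
```

```bash
python3 -c "
from h import *
go(.563,-.061,-.015,-.125)
im,d=grab('side','s4');w=cloud('side',d)
cv2.imwrite('pics/s4c.png',cv2.resize(im[100:220,240:440],None,fx=4,fy=4,interpolation=cv2.INTER_CUBIC))"
```

```text
t 12.35 pos [ 0.5603 -0.066   0.1022] psi -0.1305 open 0.0702 tilt [-0.001  -0.0009]
  trans first (tool): [ 0.0022 -0.0054  0.1172] rotvec [ 0.001   0.0009 -0.0055] | if rot first: [ 0.0021 -0.0053  0.1172]
```

View pics/s4c.png

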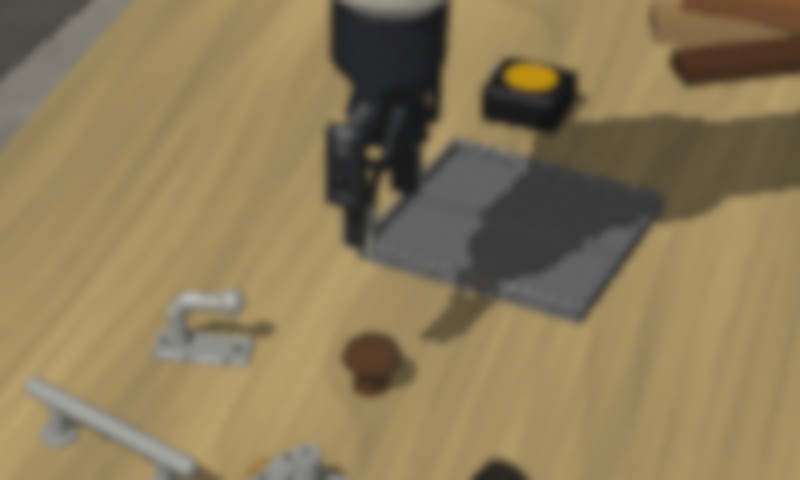

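The open gripper is above and behind the knob, which is at side pixel (332,190). Descending.

To row units: 0.04 m / 0.3 = 0.1333, 0.025 m / 0.3 = 0.0833.

nudge_tcp:
  plan: "0.07 0.0067 -0.0167 0.1333 0 0 0\n0.07 0 0 0.1333 0 0 0\n0.07 0 0 0.0833 0 0 0\n0.07 0 0 0.04 0 0 0\n0.07 0 0 0 0 0 0"

```text
clock: 13.02
eef_pos: [0.5624, -0.0566, -0.0141]
tool_rot: [-0.0, 0.998, -0.062, -0.0]
wrist_force: [-0.4, 0.2, 0.7]
opening: 0.0698
finger_force: 0.0
```

nudge_tcp:
  plan: "0 0 0 0 0 0 0\n0 0 0 0 0 0 0\n0 0 0 0 0 0 0\n0 0 0 0 0 0 0"
  squeeze: 30

```text
clock: 13.52
eef_pos: [0.5636, -0.0574, -0.0124]
tool_rot: [0.0, 0.998, -0.063, 0.001]
wrist_force: [-2.2, 0.5, 9.7]
opening: 0.0406
finger_force: 28.9
```

To row units: -0.05 m / 0.3 = -0.1667, -0.04 m / 0.3 = -0.1333.

nudge_tcp:
  plan: "0 0 0 -0.0333 0 0 0\n0 0 0 -0.1333 0 0 0\n0 0 0 -0.1667 0 0 0\n0 0 0 0 0 0 0"

```text
clock: 14.02
eef_pos: [0.5651, -0.0576, 0.0906]
tool_rot: [0.0, 0.998, -0.063, 0.003]
wrist_force: [0.1, -0.6, 0.0]
opening: 0.0404
finger_force: 30.6
```

```bash
python3 -c "
from h import *
go(.535,.285,.09,-.126)"
```

```text
t 14.03 pos [ 0.5651 -0.0576  0.0906] psi -0.1254 open 0.0404 tilt [ 0.0066 -0.001 ]
  trans first (tool): [-7.270e-02 -3.361e-01  1.000e-04] rotvec [ 0.0001 -0.0066  0.0006] | if rot first: [-0.0729 -0.3361  0.0006]
```

To row units: -0.048 m / 0.3 = -0.16, -0.0102 m / 0.3 = -0.034.

nudge_tcp:
  plan: "0 -0.034 -0.16 0 0 0 0\n0 -0.034 -0.16 0 0 0 0\n0 -0.034 -0.16 0 0 0 0\n0 -0.034 -0.16 0 0 0 0\n0 -0.034 -0.16 0 0 0 0\n0 -0.034 -0.16 0 0 0 0\n0 -0.034 -0.16 0 0 0 0\n0 0 0 0.1 0 0 0\n0 0 0 0.1 0 0 0\n0 0 0 0 0 0 0\n0 0 0 0 0 0 0"

```text
clock: 15.4
eef_pos: [0.5343, 0.2852, 0.0274]
tool_rot: [-0.0, 0.998, -0.063, 0.0]
wrist_force: [0.6, 0.6, 0.4]
opening: 0.0414
finger_force: 30.6
```

```bash
python3 -c "
from h import *
go(.535,.285,-.008,-.126)
im,d=grab('side','s5')
cv2.imwrite('pics/s5c.png',cv2.resize(im[170:330,220:400],None,fx=3.6,fy=3.6,interpolation=cv2.INTER_CUBIC))"
```

```text
t 15.4 pos [0.5343 0.2852 0.0274] psi -0.1253 open 0.0414 tilt [0.0008 0.0006]
  trans first (tool): [0.0007 0.0001 0.0354] rotvec [-0.0007 -0.0007  0.0007] | if rot first: [0.0007 0.0001 0.0354]
```

View pics/s5c.png

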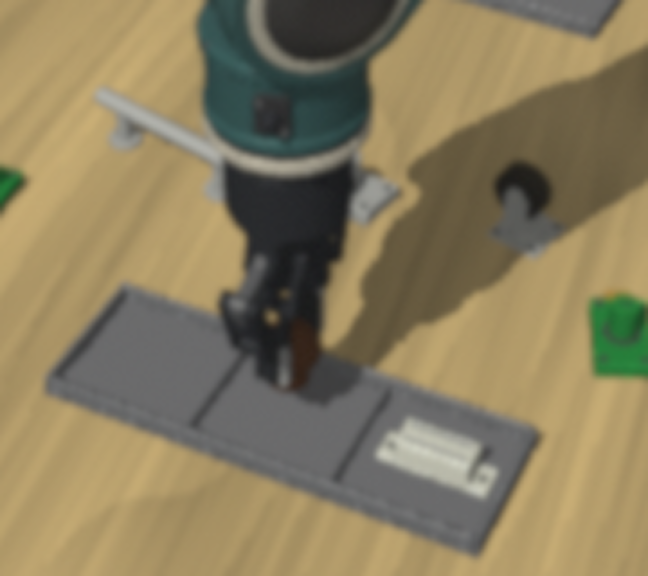

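The catch lies flat in the right-hand compartment at crop pixel (435,455), and the knob is over the middle one. Lowering.

To row units: 0.018 m / 0.3 = 0.06, 0.004 m / 0.3 = 0.0133.

nudge_tcp:
  plan: "0 0 0 0.06 0 0 0\n0 0 0 0.0333 0 0 0\n0 0 0 0.0133 0 0 0\n0 0 0 0.0067 0 0 0\n0 0 0 0 0 0 0\n0 0 0 0 0 0 0"

```text
clock: 16.2
eef_pos: [0.5341, 0.285, -0.0075]
tool_rot: [-0.0, 0.998, -0.063, 0.0]
wrist_force: [0.3, -0.6, -0.4]
opening: 0.0409
finger_force: 30.6
```

nudge_tcp:
  plan: "0 0 0 0.0067 0 0 0\n0 0 0 0 0 0 0"

```text
clock: 16.45
eef_pos: [0.5344, 0.2851, -0.0085]
tool_rot: [-0.0, 0.998, -0.063, 0.001]
wrist_force: [-5.8, -4.0, 21.2]
opening: 0.0413
finger_force: 32.0
```

Contact. Releasing.

To row units: -0.055 m / 0.3 = -0.1833, -0.04 m / 0.3 = -0.1333.

nudge_tcp:
  plan: "0.065 0 0 -0.0033 0 0 0\n0.065 0 0 0 0 0 0\n0.065 0 0 0 0 0 0\n0.065 0 0 -0.0667 0 0 0\n0.05 0 0 -0.1333 0 0 0\n0.05 0 0 -0.1833 0 0 0\n0.05 0 0 0 0 0 0"

```text
clock: 17.32
eef_pos: [0.5359, 0.2863, 0.1117]
tool_rot: [-0.002, 0.998, -0.063, 0.003]
wrist_force: [0.5, 1.0, -0.6]
opening: 0.0499
finger_force: 0.0
```

```bash
python3 -c "
from h import *
go(.688,-.062,.11,.17)"
```

```text
t 17.32 pos [0.5359 0.2863 0.1117] psi -0.1251 open 0.0499 tilt [0.0066 0.0033]
  trans first (tool): [0.1943 0.3266 0.0015] rotvec [-0.0032 -0.0066 -0.2951] | if rot first: [0.091  0.369  0.0017]
```

To row units: 0.0461 m / 0.3 = 0.1537, 0.0114 m / 0.3 = 0.038, -0.148 rad / 1.5708 = -0.0942.

nudge_tcp:
  plan: "0.05 0 0 0 0 0 -0.0942\n0.05 0 0 0 0 0 -0.0936\n0.05 0.038 0.1537 0 0 0 0\n0.05 0.038 0.1537 0 0 0 0\n0.05 0.038 0.1537 0 0 0 0\n0.05 0.038 0.1537 0 0 0 0\n0.05 0.038 0.1537 0 0 0 0\n0.05 0.038 0.1537 0 0 0 0\n0.05 0.038 0.1537 0 0 0 0\n0.05 0.038 0.1537 0 0 0 0\n0.05 0 0 0.0667 0 0 0\n0.05 0 0 0.0667 0 0 0\n0.05 0 0 0 0 0 0"

```text
clock: 18.95
eef_pos: [0.6847, -0.0618, 0.0644]
tool_rot: [-0.001, 0.996, 0.086, -0.002]
wrist_force: [-0.3, -0.0, 0.2]
opening: 0.0496
finger_force: 0.0
```

```bash
python3 -c "
from h import *
go(.688,-.062,.003,.17)
im,d=grab('side','s6')
a=cv2.resize(im[90:200,230:380],None,fx=4,fy=4,interpolation=cv2.INTER_CUBIC)
cv2.imwrite('pics/s6c.png',a)"
```

```text
t 18.95 pos [ 0.6847 -0.0618  0.0644] psi 0.1715 open 0.0496 tilt [-0.0032  0.0008]
  trans first (tool): [0.0034 0.0009 0.0614] rotvec [-0.0014  0.003   0.0015] | if rot first: [0.0032 0.0008 0.0614]
```

View pics/s6c.png

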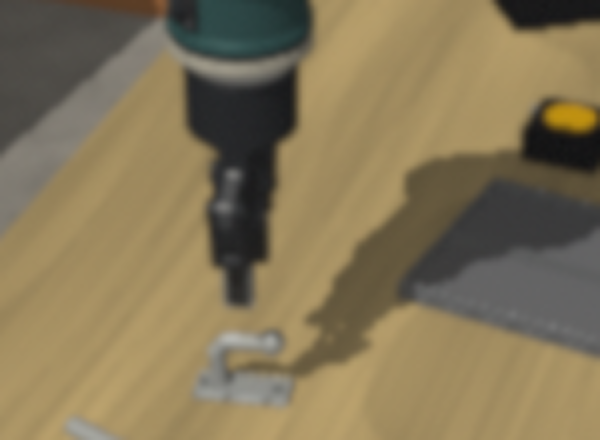

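The gripper column at crop x≈240 lines up with the middle of the hook's run (218 to 274).

Careful with the scale: shifts go in shares of 0.3 m and turns go in shares of pi/2 rad. That gives: 0.03 m / 0.3 = 0.1, 0.022 m / 0.3 = 0.0733.

nudge_tcp:
  plan: "0.05 0 0 0.1 0 0 0\n0.05 0 0 0.0733 0 0 0\n0.05 0 0 0.04 0 0 0\n0.05 0 0 0 0 0 0"

```text
clock: 19.5
eef_pos: [0.6858, -0.0629, 0.0017]
tool_rot: [-0.0, 0.996, 0.085, -0.0]
wrist_force: [-0.0, -0.7, 0.3]
opening: 0.0501
finger_force: 0.0
```

nudge_tcp:
  plan: "0 0 0 0 0 0 0\n0 0 0 0 0 0 0\n0 0 0 0 0 0 0\n0 0 0 0 0 0 0"
  squeeze: 60

```text
clock: 20.0
eef_pos: [0.6867, -0.0634, 0.0031]
tool_rot: [0.0, 0.996, 0.085, 0.001]
wrist_force: [-0.4, -1.3, 6.1]
opening: 0.0098
finger_force: 61.3
```

To row units: -0.05 m / 0.3 = -0.1667, -0.04 m / 0.3 = -0.1333, 0.148 rad / 1.5708 = 0.0942.

nudge_tcp:
  plan: "0 0 0 -0.0333 0 0 0\n0 0 0 -0.1333 0 0 0\n0 0 0 -0.1667 0 0 0\n0 0 0 0 0 0 0.0942\n0 0 0 0 0 0 0.0936\n0 0 0 0 0 0 0\n0 0 0 0 0 0 0"

```text
clock: 20.88
eef_pos: [0.6861, -0.063, 0.1023]
tool_rot: [-0.0, 0.998, -0.061, -0.0]
wrist_force: [0.5, 0.0, -0.8]
opening: 0.0096
finger_force: 61.3
```

```bash
python3 -c "
from h import *
go(.634,.272,.10,-.126)"
```

```text
t 20.88 pos [ 0.6861 -0.063   0.1023] psi -0.1216 open 0.0096 tilt [-0.0001  0.0001]
  trans first (tool): [-0.0923 -0.3262  0.0023] rotvec [-0.0001  0.0001  0.0044] | if rot first: [-0.0937 -0.3258  0.0023]
```

To row units: -0.0466 m / 0.3 = -0.1553, -0.0132 m / 0.3 = -0.044.

nudge_tcp:
  plan: "0 -0.044 -0.1553 0 0 0 0\n0 -0.044 -0.1553 0 0 0 0\n0 -0.044 -0.1553 0 0 0 0\n0 -0.044 -0.1553 0 0 0 0\n0 -0.044 -0.1553 0 0 0 0\n0 -0.044 -0.1553 0 0 0 0\n0 -0.044 -0.1553 0 0 0 0\n0 0 0 0.1 0 0 0\n0 0 0 0.1 0 0 0\n0 0 0 0.0333 0 0 0\n0 0 0 0 0 0 0"

```text
clock: 22.25
eef_pos: [0.6351, 0.2719, 0.0322]
tool_rot: [-0.0, 0.998, -0.062, -0.0]
wrist_force: [-0.9, 0.3, -0.5]
opening: 0.0098
finger_force: 61.5
```

```bash
python3 -c "
from h import *
go(.634,.272,.0065,-.126)
im,d=grab('side','s7')
cv2.imwrite('pics/s7c.png',cv2.resize(im[170:330,200:400],None,fx=3.6,fy=3.6,interpolation=cv2.INTER_CUBIC))"
```

```text
t 22.25 pos [0.6351 0.2719 0.0322] psi -0.1244 open 0.0098 tilt [-0.0007  0.    ]
  trans first (tool): [-0.0011  0.      0.0257] rotvec [0.     0.0007 0.0016] | if rot first: [-0.0011  0.      0.0257]
```

View pics/s7c.png

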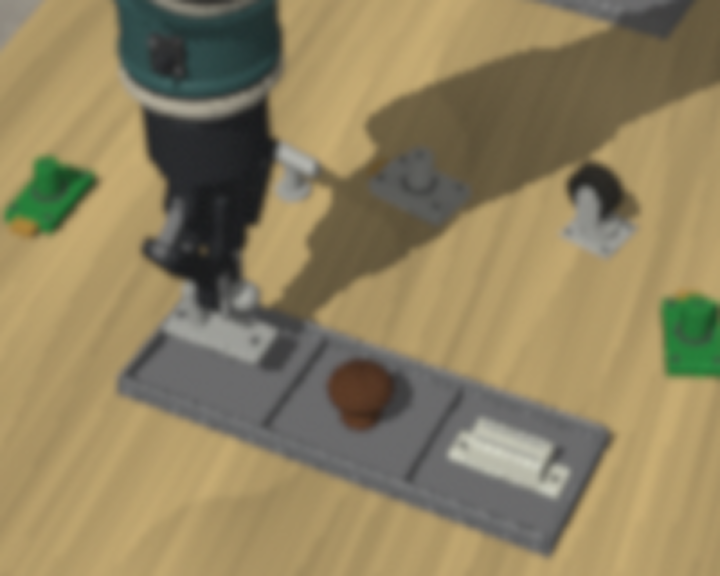

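The knob is upright in the middle compartment at crop pixel (360,395). The hook is over the left compartment. Lowering.

To row units: 0.014 m / 0.3 = 0.0467, 0.006 m / 0.3 = 0.02.

nudge_tcp:
  plan: "0 -0.0067 0 0.0467 0 0 0\n0 0 0 0.02 0 0 0\n0 0 0 0.01 0 0 0\n0 0 0 0.0067 0 0 0\n0 0 0 0 0 0 0\n0 0 0 0 0 0 0"

```text
clock: 23.05
eef_pos: [0.6332, 0.2723, 0.0073]
tool_rot: [-0.0, 0.998, -0.063, 0.0]
wrist_force: [-0.3, 0.2, -1.2]
opening: 0.0098
finger_force: 61.5
```

nudge_tcp:
  plan: "0 0 0 0.005 0 0 0\n0 0 0 0 0 0 0"

```text
clock: 23.3
eef_pos: [0.6336, 0.2724, 0.007]
tool_rot: [-0.0, 0.998, -0.063, 0.0]
wrist_force: [-5.3, -4.1, 15.9]
opening: 0.0096
finger_force: 63.1
```

To row units: -0.04 m / 0.3 = -0.1333, -0.035 m / 0.3 = -0.1167, 0.095 rad / 1.5708 = 0.0605.

nudge_tcp:
  plan: "0.045 0 0 -0.0033 0 0 0\n0.045 0 0 0 0 0 0\n0.045 0 0 0 0 0 0\n0.045 0 0 -0.1 0 0 0\n0.045 0 0 -0.1333 0 0 0\n0.045 0 0 -0.1167 0 0 0\n0.045 0 0 0 0 0 0.0605\n0.045 0 0 0 0 0 0.0605\n0.045 0 0 0 0 0 0"

```text
clock: 24.42
eef_pos: [0.6331, 0.2723, 0.1117]
tool_rot: [0.0, 0.988, -0.157, -0.0]
wrist_force: [0.4, -0.7, -1.2]
opening: 0.0448
finger_force: 0.0
```

```bash
python3 -c "
from h import *
go(.703,.078,.06,-.315)"
```

```text
t 24.43 pos [0.6331 0.2723 0.1117] psi -0.3146 open 0.0448 tilt [-0.     -0.0001]
  trans first (tool): [0.1266 0.1631 0.0517] rotvec [ 0.0001 -0.      0.0004] | if rot first: [0.1266 0.1631 0.0517]
```

To row units: 0.0326 m / 0.3 = 0.1087, 0.0253 m / 0.3 = 0.0843.

nudge_tcp:
  plan: "0.045 0.0843 0.1087 0 0 0 0\n0.045 0.0843 0.1087 0 0 0 0\n0.045 0.0843 0.1087 0 0 0 0\n0.045 0.0843 0.1087 0 0 0 0\n0.045 0.0843 0.1087 0 0 0 0\n0.045 0 0 0.1 0 0 0\n0.045 0 0 0.1 0 0 0\n0.045 0 0 0 0 0 0\n0.045 0 0 0.1 0 0 0\n0.045 0 0 0.0667 0 0 0\n0.045 0 0 0.04 0 0 0\n0.045 0 0 0 0 0 0"

```text
clock: 25.92
eef_pos: [0.7027, 0.0781, -0.0106]
tool_rot: [0.0, 0.988, -0.157, -0.0]
wrist_force: [-0.6, -0.4, 0.1]
opening: 0.0447
finger_force: 0.0
```

nudge_tcp:
  plan: "0 0 0 0 0 0 0\n0 0 0 0 0 0 0\n0 0 0 0 0 0 0\n0 0 0 0 0 0 0"
  squeeze: 80

```text
clock: 26.42
eef_pos: [0.7035, 0.0781, -0.0092]
tool_rot: [-0.0, 0.988, -0.157, 0.001]
wrist_force: [-1.9, -0.9, 6.7]
opening: 0.0109
finger_force: 78.0
```

To row units: -0.05 m / 0.3 = -0.1667, -0.04 m / 0.3 = -0.1333, -0.077 rad / 1.5708 = -0.049.

nudge_tcp:
  plan: "0 0 0 -0.0333 0 0 0\n0 0 0 -0.1333 0 0 0\n0 0 0 -0.1667 0 0 0\n0 0 0 0 0 0 -0.049\n0 0 0 0 0 0 -0.049\n0 0 0 0 0 0 0\n0 0 0 0 0 0 0"

```text
clock: 27.3
eef_pos: [0.7029, 0.0781, 0.0899]
tool_rot: [-0.0, 0.997, -0.081, -0.0]
wrist_force: [0.4, -0.7, -0.9]
opening: 0.011
finger_force: 78.2
```

```bash
python3 -c "
from h import *
go(.5065,-.330,.09,-.161)"
```

```text
t 27.3 pos [0.7029 0.0781 0.0899] psi -0.163 open 0.011 tilt [-0.      0.0001]
  trans first (tool): [-1.276e-01  4.345e-01 -2.000e-04] rotvec [-0.0001  0.     -0.002 ] | if rot first: [-1.284e-01  4.343e-01 -1.000e-04]
```

To row units: 0.0483 m / 0.3 = 0.161, -0.0142 m / 0.3 = -0.0473.

nudge_tcp:
  plan: "0 -0.0473 0.161 0 0 0 0\n0 -0.0473 0.161 0 0 0 0\n0 -0.0473 0.161 0 0 0 0\n0 -0.0473 0.161 0 0 0 0\n0 -0.0473 0.161 0 0 0 0\n0 -0.0473 0.161 0 0 0 0\n0 -0.0473 0.161 0 0 0 0\n0 -0.0473 0.161 0 0 0 0\n0 -0.0473 0.161 0 0 0 0\n0 0 0 0.1 0 0 0\n0 0 0 0.1 0 0 0\n0 0 0 0 0 0 0\n0 0 0 0 0 0 0"

```text
clock: 28.92
eef_pos: [0.5077, -0.3306, 0.0308]
tool_rot: [0.0, 0.997, -0.081, 0.0]
wrist_force: [0.0, 0.1, -1.5]
opening: 0.0113
finger_force: 78.2
```

```bash
python3 -c "
from h import *
go(.5065,-.330,-.006,-.161)
im,d=grab('side','s8')
cv2.imwrite('pics/s8c.png',cv2.resize(im[80:200,290:440],None,fx=4.4,fy=4.4,interpolation=cv2.INTER_CUBIC))"
```

```text
t 28.93 pos [ 0.5077 -0.3306  0.0308] psi -0.1614 open 0.0113 tilt [ 0.0009 -0.0005]
  trans first (tool): [-0.0013 -0.0004  0.0368] rotvec [ 0.0003 -0.0009 -0.0004] | if rot first: [-0.0012 -0.0004  0.0368]
```

View pics/s8c.png

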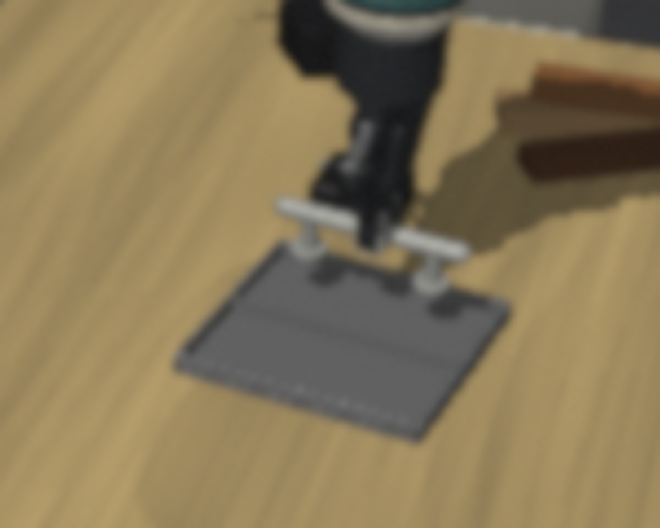

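The bar is parallel to the tray. The feet at crop pixels (305,250) and (430,283) should land mid-compartment once lowered.

To row units: 0.018 m / 0.3 = 0.06, 0.01 m / 0.3 = 0.0333.

nudge_tcp:
  plan: "0 -0.0033 0 0.06 0 0 0\n0 0 0 0.0333 0 0 0\n0 0 0 0.0167 0 0 0\n0 0 0 0.0067 0 0 0\n0 0 0 0 0 0 0\n0 0 0 0 0 0 0"

```text
clock: 29.72
eef_pos: [0.5062, -0.3304, -0.0052]
tool_rot: [0.0, 0.997, -0.081, 0.0]
wrist_force: [-1.0, 1.0, -0.1]
opening: 0.0108
finger_force: 78.4
```

nudge_tcp:
  plan: "0 0 0 0.005 0 0 0\n0 0 0 0 0 0 0"

```text
clock: 29.98
eef_pos: [0.5061, -0.3309, -0.0056]
tool_rot: [0.001, 0.997, -0.081, 0.0]
wrist_force: [-8.2, 1.4, 20.0]
opening: 0.0111
finger_force: 80.9
```

To row units: -0.04 m / 0.3 = -0.1333, -0.035 m / 0.3 = -0.1167.

nudge_tcp:
  plan: "0.045 0 0 -0.0033 0 0 0\n0.045 0 0 0 0 0 0\n0.045 0 0 0 0 0 0\n0.045 0 0 -0.1 0 0 0\n0.045 0 0 -0.1333 0 0 0\n0.045 0 0 -0.1167 0 0 0\n0.045 0 0 0 0 0 0"

```text
clock: 30.85
eef_pos: [0.5073, -0.3311, 0.1017]
tool_rot: [0.001, 0.997, -0.081, 0.002]
wrist_force: [0.1, 0.0, 0.3]
opening: 0.0448
finger_force: 0.0
```

```bash
python3 -c "
from h import *
go(.570,.067,.04,-.161)"
```

```text
t 30.85 pos [ 0.5073 -0.3311  0.1017] psi -0.1613 open 0.0448 tilt [ 0.0034 -0.0024]
  trans first (tool): [-0.0022 -0.4031  0.061 ] rotvec [ 0.0018 -0.0037 -0.0003] | if rot first: [-0.0019 -0.403   0.0617]
```

To row units: -0.0503 m / 0.3 = -0.1677, 0.03 m / 0.3 = 0.1.

nudge_tcp:
  plan: "0.045 0 -0.1677 0 0 0 0\n0.045 0 -0.1677 0 0 0 0\n0.045 0 -0.1677 0 0 0 0\n0.045 0 -0.1677 0 0 0 0\n0.045 0 -0.1677 0 0 0 0\n0.045 0 -0.1677 0 0 0 0\n0.045 0 -0.1677 0 0 0 0\n0.045 0 -0.1677 0 0 0 0\n0.045 0 0 0.1 0 0 0\n0.045 0 0 0.1 0 0 0\n0.045 0 0 0 0 0 0"

```text
clock: 32.22
eef_pos: [0.5688, 0.0668, 0.0368]
tool_rot: [0.0, 0.997, -0.08, -0.002]
wrist_force: [-0.1, 0.6, 0.0]
opening: 0.0453
finger_force: 0.0
```

```bash
python3 -c "
from h import *
go(.570,.067,-.007,-.161)
im,d=grab('side','s9')
a=cv2.resize(im[140:250,250:400],None,fx=4,fy=4,interpolation=cv2.INTER_CUBIC)
b=cv2.resize(im[125:185,320:420],None,fx=4,fy=4,interpolation=cv2.INTER_CUBIC)
a=cv2.copyMakeBorder(a,0,150,0,200,cv2.BORDER_CONSTANT); a[-240:,-400:]=b[:, -400:]
cv2.imwrite('pics/s9c.png',a[:590])"
```

```text
t 32.23 pos [0.5688 0.0668 0.0368] psi -0.1608 open 0.0453 tilt [-0.0046 -0.0001]
  trans first (tool): [ 0.0014 -0.0004  0.0438] rotvec [0.0009 0.0045 0.0002] | if rot first: [ 0.0012 -0.0004  0.0438]
```

View pics/s9c.png

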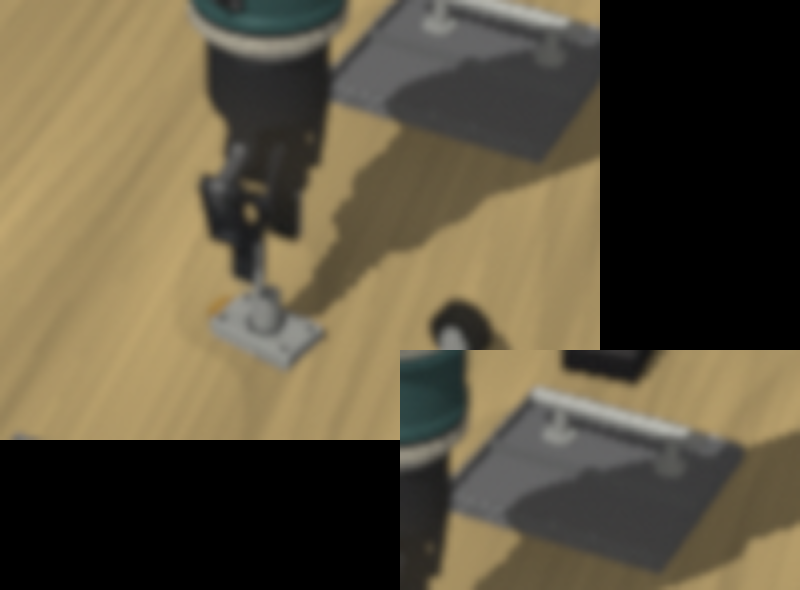

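The bar pull stands in the far compartment, and the gripper straddles the lock cylinder at crop pixel (265,305). Descending and gripping.

To row units: 0.02 m / 0.3 = 0.0667, 0.014 m / 0.3 = 0.0467.

nudge_tcp:
  plan: "0.045 0.0033 0 0.0667 0 0 0\n0.045 0 0 0.0467 0 0 0\n0.045 0 0 0.0267 0 0 0\n0.045 0 0 0 0 0 0"

```text
clock: 32.78
eef_pos: [0.5712, 0.0667, -0.0033]
tool_rot: [0.0, 0.997, -0.08, -0.0]
wrist_force: [-0.5, 0.7, 0.1]
opening: 0.0454
finger_force: 0.0
```

nudge_tcp:
  plan: "0 0 0 0 0 0 0\n0 0 0 0 0 0 0\n0 0 0 0 0 0 0\n0 0 0 0 0 0 0"
  squeeze: 60

```text
clock: 33.28
eef_pos: [0.5719, 0.0668, -0.0021]
tool_rot: [-0.0, 0.997, -0.081, 0.0]
wrist_force: [-2.3, 0.4, 5.9]
opening: 0.0169
finger_force: 58.5
```

To row units: -0.05 m / 0.3 = -0.1667, -0.04 m / 0.3 = -0.1333.

nudge_tcp:
  plan: "0 0 0 -0.0333 0 0 0\n0 0 0 -0.1333 0 0 0\n0 0 0 -0.1667 0 0 0\n0 0 0 0 0 0 0\n0 0 0 0 0 0 0"

```text
clock: 33.9
eef_pos: [0.5714, 0.0665, 0.0972]
tool_rot: [0.0, 0.997, -0.081, 0.0]
wrist_force: [-0.6, -0.9, -1.5]
opening: 0.0164
finger_force: 58.7
```

```bash
python3 -c "
from h import *
go(.5205,-.2436,.098,-.161)"
```

```text
t 33.9 pos [0.5714 0.0665 0.0972] psi -0.1613 open 0.0164 tilt [ 0.0001 -0.0002]
  trans first (tool): [-0.0004  0.3142 -0.0007] rotvec [ 0.0002 -0.0001 -0.0003] | if rot first: [-0.0005  0.3142 -0.0008]
```

To row units: 0.0449 m / 0.3 = 0.1497, 0.03 m / 0.3 = 0.1.

nudge_tcp:
  plan: "0 0 0.1497 0 0 0 0\n0 0 0.1497 0 0 0 0\n0 0 0.1497 0 0 0 0\n0 0 0.1497 0 0 0 0\n0 0 0.1497 0 0 0 0\n0 0 0.1497 0 0 0 0\n0 0 0.1497 0 0 0 0\n0 0 0 0.1 0 0 0\n0 0 0 0.1 0 0 0\n0 0 0 0 0 0 0\n0 0 0 0 0 0 0"

```text
clock: 35.28
eef_pos: [0.5214, -0.2434, 0.0376]
tool_rot: [-0.0, 0.997, -0.08, -0.0]
wrist_force: [0.3, 0.5, -0.5]
opening: 0.0166
finger_force: 58.8
```

```bash
python3 -c "
from h import *
go(.5205,-.2436,.0013,-.161)
im,d=grab('side','s10')
cv2.imwrite('pics/s10c.png',cv2.resize(im[100:200,290:440],None,fx=4.4,fy=4.4,interpolation=cv2.INTER_CUBIC))"
```

```text
t 35.27 pos [ 0.5214 -0.2434  0.0376] psi -0.1609 open 0.0166 tilt [-0.      0.0002]
  trans first (tool): [-0.0008  0.0004  0.0363] rotvec [-0.0002  0.      0.0001] | if rot first: [-0.0008  0.0004  0.0363]
```

View pics/s10c.png

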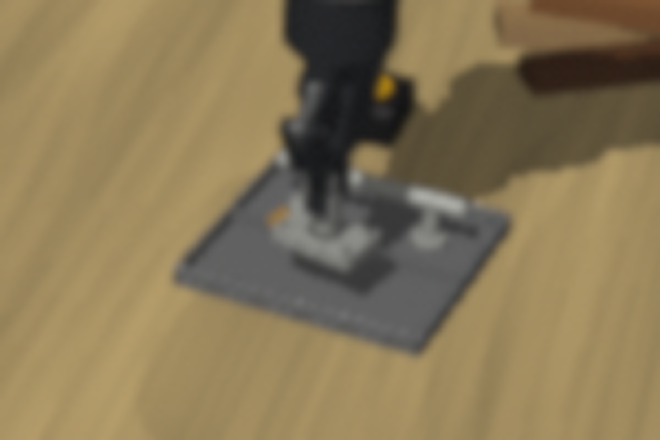

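The lock is level above the near compartment at crop pixel (325,240). Lowering.

To row units: 0.018 m / 0.3 = 0.06, 0.01 m / 0.3 = 0.0333.

nudge_tcp:
  plan: "0 0 0 0.06 0 0 0\n0 0 0 0.0333 0 0 0\n0 0 0 0.0167 0 0 0\n0 0 0 0.0067 0 0 0\n0 0 0 0 0 0 0\n0 0 0 0 0 0 0"

```text
clock: 36.08
eef_pos: [0.5213, -0.2436, 0.0024]
tool_rot: [0.0, 0.997, -0.081, 0.0]
wrist_force: [-0.0, -0.2, -1.1]
opening: 0.0168
finger_force: 58.9
```

nudge_tcp:
  plan: "0 0 0 0.005 0 0 0\n0 0 0 0 0 0 0"

```text
clock: 36.33
eef_pos: [0.5214, -0.2437, 0.0018]
tool_rot: [0.0, 0.997, -0.081, 0.0]
wrist_force: [-6.7, 2.7, 19.3]
opening: 0.0168
finger_force: 61.1
```

To row units: -0.05 m / 0.3 = -0.1667, -0.04 m / 0.3 = -0.1333.

nudge_tcp:
  plan: "0.04 0 0 -0.0033 0 0 0\n0.04 0 0 0 0 0 0\n0.04 0 0 0 0 0 0\n0.04 0 0 -0.1 0 0 0\n0.04 0 0 -0.1333 0 0 0\n0.04 0 0 -0.1667 0 0 0\n0.04 -0.0667 0 -0.1667 0 0 0\n0.04 -0.1333 0 -0.1333 0 0 0\n0.04 -0.1333 0 0 0 0 0\n0.04 -0.1333 0 0 0 0 0\n0.04 0 0 0 0 0 0"

```text
clock: 37.7
eef_pos: [0.3809, -0.2212, 0.2119]
tool_rot: [0.001, 0.997, -0.081, -0.0]
wrist_force: [0.7, -0.4, 0.0]
opening: 0.0399
finger_force: 0.0
```

```bash
python3 -c "
from h import *
im,d=grab('side','s11')
a=cv2.resize(im[110:345,215:450],None,fx=2.5,fy=2.5,interpolation=cv2.INTER_CUBIC)
cv2.imwrite('pics/s11c.png',a)"
```

```text
(no output)
```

View pics/s11c.png

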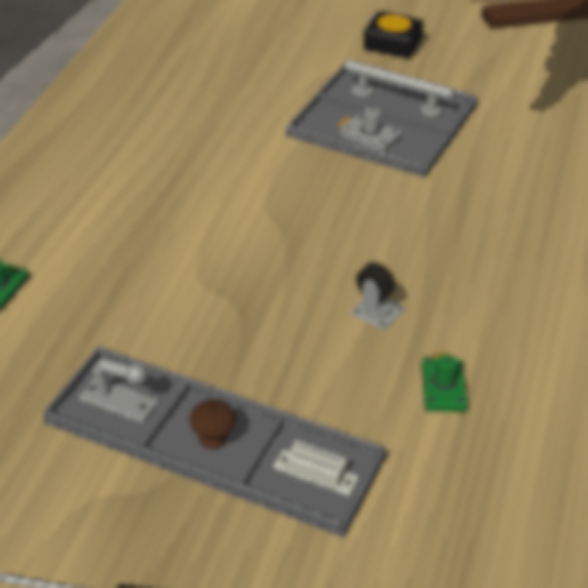

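All five fittings lie flat in their own compartments: hook (118,390), knob (213,422), catch (315,465), pull (400,85) and lock (370,133). The castor is unmoved and the arm is clear.

```bash
python3 -c "
from station import job
print(job.hand_in())"
```

```text
the job is handed in; nothing more can be done
None
```

Both kits are made up and the job is handed in: knob, catch and hook are in the door tray, pull and lock in the drawer tray, and the last side view showed each flat in its own compartment with the castor and tape measure in place (the screwdriver was out of that view and never approached).

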